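# Find the unblocked hatch of the cable box and push it open

### The arm

A 6-joint arm with a two-finger parallel gripper is mounted at the origin on the work surface; the furniture and walls round the work are solid. World frame = base frame: x ahead of the robot, y to its left, z up, the work surface at z = 0. Lengths are in m, angles in degrees, forces in N, time in s.
With the tool pointing down it reaches from about 0.4 to 0.825 m from the base axis. Payload 7 kg.
Tool frame: the origin (TCP) lies midway between the tips of the shut fingers; the grasp point (between the pads) lies 19 mm behind it; z points along the fingers, y is the direction in which the jaws open and shut (so a half turn about z gives the same grasp; the last joint's range is limited). The gripper opens to 88 mm and grips with 3 to 60 N. Pads are 19 mm wide; open, the fingers measure 130 mm over their backs; the gripper's body (78 mm by 193 mm) begins 47 mm behind the grasp point.
Start: joints at [80.334, 20.546, 0.682, 0, -70.136, -16.507], TCP at [0.298, 0.606, 0.227] pointing down, gripper open.
Joint ranges: [-176.03, 176.03], [-82.01, 121.73], [-58.28, 71.71], [-173.87, 95.51], [-174.79, -0.11], [-173.66, 173.66]. Speed limits (degrees/s): [136.94, 136.94, 172.46, 180, 180, 180].

### API

Orientations are given as [roll, pitch, yaw] about the fixed x, y, z axes, in that order (R = Rz(yaw) Ry(pitch) Rx(roll)).
In Python, from plant import sensors, viewer, r gives the robot as it stands. The module is installed in compiled form; this text tells all that it offers.
- The arm moves only by the shell command python3 -m handwheel 'ROWS' [OPENING] [FORCE]. ROWS is JSON, one flat list of numbers, 6 for each row, row after row: the shift along the world's x, y, z in cm, then the turn, a rotation vector about the world's x, y, z in rad. In form: [tx, ty, tz, wx, wy, wz, tx, ty, tz, wx, wy, wz, ...]. A call has 1 to 8 rows; each row is the pose to reach, as a shift and turn from the pose measured when the call began; what a row does not reach only later rows make up. A row lasts 1/10 s, in which the tool goes at most 50 mm and 8.59 degrees, less where a joint would pass 70% of its speed; a pose out of reach is approached as far as the arm can. A call with a gripper value outside its range is refused whole. OPENING is the closure in counts, from 0 (fully open) to 255 (shut), set as the call begins (- or left out, the last holds). The fingers move at their own pace and stop on an object; FORCE is the grip in N (left out, the last holds). Time passes only in rows, so rows that repeat a pose let the fingers close. It gives the time, the measured TCP pose, the force and the opening at its end, in the units of the state.
- sensors.get_state(): the state, without advancing time (a new reading comes with each control period).
- viewer.capture(name): name is "scene" or "top" or "wrist"; returns a dict with "img" (400x640x3 uint8, red, green, blue), "camera_matrix" (3x3 intrinsics, pixels), "camera_from_world" (4x4, takes a point from world to camera coordinates); the wrist camera has in their place "mount" (4x4, takes a point from camera to tool coordinates, whose origin is the TCP and whose axes are the flange's). Camera axes: x right, y down, z forward; pixel columns grow to the right and rows downward; lengths in m; the calibration is good to about 2 mm. A picture is of the moment at which its call begins: read the wrist's pose just before it. There is no depth.
- r.close_job(): hands the job in, once; it reports no verdict.
The state is a dict: "time_s": time; "joints": joint angles; "qd": joint speeds; "joint_torque": joint torques, N m; "tcp_pos": TCP position; "eef_rot": TCP orientation; "contact_force": force on the tool from outside, world axes, zero at the start; "moment": the same for the moment, N m; "gripper_width": finger opening in m.
Only numpy, scipy, OpenCV 4.12 (cv2) and the standard library are available. Lean on these libraries where they do the work, as an engineer would, in place of code of your own. Each camera call takes 0.05 s, during which the arm holds its last target.

### The job

One of the four identical hatches in the top of the grey cable box is free, the others are blocked. Press the blue rings of the hatches one after another with shut fingertips until you find the hatch that rocks, then push it wide open (tilted by more than 45 degrees), leave it standing open and draw back. Leave the jar, the tape roll and the cable connector in front of the box where they are.

Things in the scene. Friction and masses are not known exactly. Their poses are not given: they have to be found in the camera images.
- cable_box: Grey cable box fixed to the desk, 75 mm high; origin on the desk under the hatches' common pivot line, box from x -55 to +75 mm, y -145 to +145 mm of it, z up, yaw up to 0.25 rad. In its top four identical hatches, flush with the rim, at y +105 (a), +35 (b), -35 (c), -105 mm (d). Under each a cell 104 x 64 mm, 69 mm deep. All but one (which one varies) are blocked from below, unseen from outside.
- hatch_a (a joint): Tilt of the first (box's +y end) hatch, a 100 x 61 x 8 mm grey plate pivoting about the box's y axis 4 mm below its top; it reaches 40 mm to -x and 60 mm to +x of the pivot. 0 = shut, 1.1 rad = wide open, +x end down in the cell, -x end up; it turns only that way. If free it yields to about 2 N on its mark and stays where left; if blocked it yields less than 0.05 rad.
- mark_a (a point): Centre of the 22 mm blue ring on top of the first (box's +y end) hatch, 34 mm from the pivot towards +x, 75 mm above the desk: the place to press. It moves with the hatch. Shut fingertips pressed straight down here to 40 mm below flush tilt a free hatch beyond 0.78 rad; the cell has room for it.
- hatch_b (a joint): Tilt of the second hatch, a 100 x 61 x 8 mm grey plate pivoting about the box's y axis 4 mm below its top; it reaches 40 mm to -x and 60 mm to +x of the pivot. 0 = shut, 1.1 rad = wide open, +x end down in the cell, -x end up; it turns only that way. If free it yields to about 2 N on its mark and stays where left; if blocked it yields less than 0.05 rad.
- mark_b (a point): Centre of the 22 mm blue ring on top of the second hatch, 34 mm from the pivot towards +x, 75 mm above the desk: the place to press. It moves with the hatch. Shut fingertips pressed straight down here to 40 mm below flush tilt a free hatch beyond 0.78 rad; the cell has room for it.
- hatch_c (a joint): Tilt of the third hatch, a 100 x 61 x 8 mm grey plate pivoting about the box's y axis 4 mm below its top; it reaches 40 mm to -x and 60 mm to +x of the pivot. 0 = shut, 1.1 rad = wide open, +x end down in the cell, -x end up; it turns only that way. If free it yields to about 2 N on its mark and stays where left; if blocked it yields less than 0.05 rad.
- mark_c (a point): Centre of the 22 mm blue ring on top of the third hatch, 34 mm from the pivot towards +x, 75 mm above the desk: the place to press. It moves with the hatch. Shut fingertips pressed straight down here to 40 mm below flush tilt a free hatch beyond 0.78 rad; the cell has room for it.
- hatch_d (a joint): Tilt of the fourth (box's -y end) hatch, a 100 x 61 x 8 mm grey plate pivoting about the box's y axis 4 mm below its top; it reaches 40 mm to -x and 60 mm to +x of the pivot. 0 = shut, 1.1 rad = wide open, +x end down in the cell, -x end up; it turns only that way. If free it yields to about 2 N on its mark and stays where left; if blocked it yields less than 0.05 rad.
- mark_d (a point): Centre of the 22 mm blue ring on top of the fourth (box's -y end) hatch, 34 mm from the pivot towards +x, 75 mm above the desk: the place to press. It moves with the hatch. Shut fingertips pressed straight down here to 40 mm below flush tilt a free hatch beyond 0.78 rad; the cell has room for it.
- jar: Loose white screw-lid sample jar, 74 mm across, 87 mm high, standing on the desk before the box; origin at the centre of its underside. Not to be disturbed.
- tape: Loose roll of clear packing tape, 81 mm across, 48 mm high, lying flat on the desk before the box; origin at the centre of its underside. Not to be disturbed.
- lead: Loose black moulded cable connector, 22 x 54 x 16 mm, lying on the desk before the box; origin at the centre of its underside. Not to be disturbed.

How it is judged (in metres and radians):
On the way, in this order (a step that is already met when the one before it is completed fails the run):
1. a hatch rocks under the press (value of joint any of hatch_a, hatch_b, hatch_c, hatch_d above 0.08 rad).
2. that hatch is open beyond 0.78 rad (((value of joint hatch_a above 0.78 rad and value of joint each of hatch_b, hatch_c, hatch_d below 0.1 rad) or (value of joint hatch_b above 0.78 rad and value of joint each of hatch_a, hatch_c, hatch_d below 0.1 rad) or (value of joint hatch_c above 0.78 rad and value of joint each of hatch_a, hatch_b, hatch_d below 0.1 rad) or (value of joint hatch_d above 0.78 rad and value of joint each of hatch_a, hatch_b, hatch_c below 0.1 rad))), for 0.2 s.
At the end, for the whole second after the job is handed in: Exactly one hatch stands open by more than 0.78 rad and at rest (slower than 0.05 rad/s), the other three are shut (below 0.1 rad) (((value of joint hatch_a above 0.78 rad and value of joint each of hatch_b, hatch_c, hatch_d below 0.1 rad) or (value of joint hatch_b above 0.78 rad and value of joint each of hatch_a, hatch_c, hatch_d below 0.1 rad) or (value of joint hatch_c above 0.78 rad and value of joint each of hatch_a, hatch_b, hatch_d below 0.1 rad) or (value of joint hatch_d above 0.78 rad and value of joint each of hatch_a, hatch_b, hatch_c below 0.1 rad)) and velocity of joint hatch_a between -0.05 and 0.05 rad/s and velocity of joint hatch_b between -0.05 and 0.05 rad/s and velocity of joint hatch_c between -0.05 and 0.05 rad/s and velocity of joint hatch_d between -0.05 and 0.05 rad/s); the robot touches nothing.
It fails at once if the jar is moved by more than 25 mm or lifted (distance of jar from where it was at the start of the episode above 0.025 m or height (world z) of jar above 0.015 m).
It fails at once if the tape roll is moved by more than 25 mm or lifted (distance of tape from where it was at the start of the episode above 0.025 m or height (world z) of tape above 0.015 m).
It fails at once if the cable connector is moved by more than 25 mm or lifted (distance of lead from where it was at the start of the episode above 0.025 m or height (world z) of lead above 0.015 m).
It also fails if it takes over 45 s, if anything falls off the work surface, if the arm or the gripper's body presses on something with over 40 N, if the wrist force passes 120 N, or if a joint passes its speed limit or range.

## Working session

There is one attempt and no reset: what is moved stays moved. The work goes in short steps, Python scripts to look and compute and a shell command to move; the robot and the scene stay as the last step left them, time stands still between calls to the robot, and variables do not carry over. Pictures are saved under pics/ and viewed, and the job is handed in when it is done.

```bash
mkdir -p pics
python3 - <<'E'
from plant import sensors, viewer, r
import cv2
s=sensors.get_state();print(s)
for n in("scene","top","wrist"):
    c=viewer.capture(n);cv2.imwrite(f"pics/{n}0.png",c["img"][:,:,::-1]);print(n,c["camera_matrix"],c.get("camera_from_world",c.get("mount")))
E
```

```text
{'time_s': 0.0, 'joints': array([ 8.03375176e+01,  2.05919793e+01,  6.34135291e-01, -1.82195352e-02,
       -7.01335112e+01, -1.65059775e+01]), 'qd': array([-0.09150195,  0.01882402, -0.09577764,  0.04232225,  0.05947581,
        0.00479897]), 'joint_torque': array([-5.39185075e-04, -5.82718170e+01,  2.93048036e+01,  6.99754804e+00,
        7.03870930e-03, -1.48589302e-04]), 'tcp_pos': array([0.29751619, 0.6053754 , 0.22562524]), 'eef_rot': array([ 1.79907543e+02, -9.53606757e-03, -2.61746574e+01]), 'contact_force': array([-0.24445883, -0.72423998,  0.95493048]), 'moment': array([ 0.01449473, -0.0253942 ,  0.03964333]), 'gripper_width': 0.0878398163426206}
scene [[455.51480974   0.         313.11273307]
 [  0.         455.51480974 198.39496156]
 [  0.           0.           1.        ]] [[ 0.7884007  -0.61515929 -0.00184065 -0.43416481]
 [-0.45762999 -0.58450312 -0.67002306  0.22103397]
 [ 0.41109504  0.52908899 -0.742338    0.73566989]
 [ 0.          0.          0.          1.        ]]
top [[501.75715613   0.         324.26678229]
 [  0.         501.75715613 187.63625345]
 [  0.           0.           1.        ]] [[-0.02146983 -0.99973506 -0.00829856 -0.07831744]
 [-0.99929522  0.02171454 -0.03061939  0.49311067]
 [ 0.03079148  0.00763532 -0.99949667  0.89676894]
 [ 0.          0.          0.          1.        ]]
wrist [[337.68102989   0.         322.61518214]
 [  0.         337.68102989 195.90932162]
 [  0.           0.           1.        ]] [[ 4.36918882e-04 -9.59625250e-01 -2.81281334e-01  7.63498801e-02]
 [ 9.99999871e-01  4.92030871e-04 -1.25306651e-04 -6.31986562e-04]
 [ 2.58646526e-04 -2.81281243e-01  9.59625341e-01 -1.59083909e-01]
 [ 0.00000000e+00  0.00000000e+00  0.00000000e+00  1.00000000e+00]]
```

View pics/scene0.png

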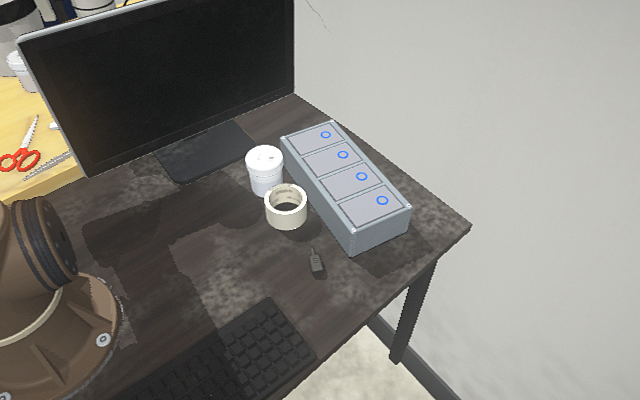

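View pics/top0.png

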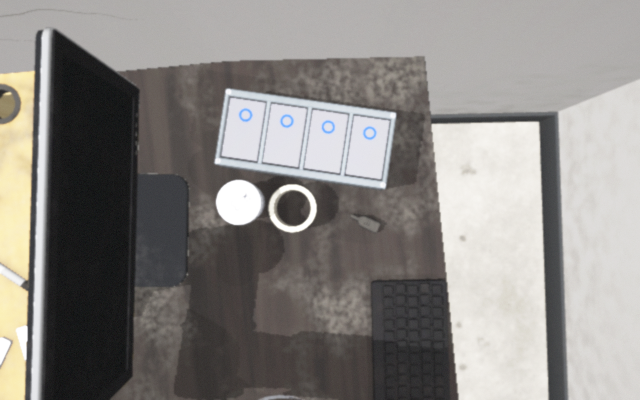

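View pics/wrist0.png

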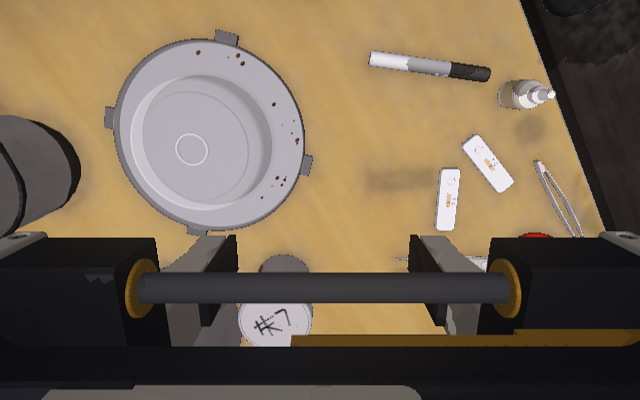

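The top view shows the rings at about (245,115), (287,121), (328,127) and (370,133). The jar is at (240,203), the tape at (293,208) and the lead at (368,222). A monitor stands between the arm's start and the box.

```bash
cat > h.py <<'E'
import numpy as np,cv2
from plant import sensors,viewer
def ray(c,uv,z):
    K,T=c["camera_matrix"],c["camera_from_world"];R,t=T[:3,:3],T[:3,3]
    o=-R.T@t;d=R.T@np.linalg.inv(K)@np.array([*uv,1]);return o+d*(z-o[2])/d[2]
def rays2(c1,p1,c2,p2):
    P=[c["camera_matrix"]@c["camera_from_world"][:3] for c in(c1,c2)]
    X=cv2.triangulatePoints(P[0],P[1],np.array(p1,float).reshape(2,1),np.array(p2,float).reshape(2,1));return (X[:3]/X[3]).ravel()
def rings(c):
    im=c["img"].astype(int);m=((im[...,2]>im[...,0]+70)&(im[...,2]>150)).astype(np.uint8)
    n,l,s,ce=cv2.connectedComponentsWithStats(cv2.dilate(m,np.ones((3,3))));return [(ce[i],s[i][4]) for i in range(1,n) if s[i][4]>30]
E
python3 - <<'E'
from h import *
a=viewer.capture("top");b=viewer.capture("scene")
M={}
for n,c in(("top",a),("scene",b)):
    for ce,s in rings(c):print(n,ce.round(1),s,ray(c,ce,.075).round(4)); 
A=sorted([x[0] for x in rings(a)],key=lambda p:p[0]);B=sorted([x[0] for x in rings(b)],key=lambda p:p[1])
P=[]
for p,q in zip(A,B):print(rays2(a,p,b,q).round(4));P.append(ray(a,p,.075))
d=P[0]-P[-1];print(np.linalg.norm(d[:2]),np.arctan2(-d[0],d[1]))
print("jar",ray(a,(240,203),.087),"tape",ray(a,(293,208),.048),"lead",ray(a,(368,222),.016))
# monitor: bottom right corner, top right corner
print("mon far end", [rays2(a,(138,90),b,(294,95)).round(3), rays2(a,(45,30),b,(293,0)).round(3), rays2(a,(133,380),b,(87,176)).round(3), rays2(a,(40,398),b,(18,42)).round(3)])
for z in(0.05,.1,.3,.4,.5): print(z,ray(a,(138,90),z).round(3),ray(a,(45,30),z).round(3),ray(a,(133,380),z).round(3), ray(b,(18,42),z).round(3))
E
```

```text
top [245.1 114.7] 168 [0.6144 0.0406 0.075 ]
top [286.5 120.7] 176 [ 0.6028 -0.0286  0.075 ]
top [327.9 126.6] 168 [ 0.5911 -0.0978  0.075 ]
top [369.2 132.7] 169 [ 0.5795 -0.1664  0.075 ]
scene [325.2 134.2] 94 [0.615  0.0409 0.075 ]
scene [342.6 154.3] 109 [ 0.6033 -0.029   0.075 ]
scene [361.4 175.9] 120 [ 0.5919 -0.0976  0.075 ]
scene [382.  199.9] 128 [ 0.58   -0.1667  0.075 ]
[0.6144 0.0404 0.0756]
[ 0.603  -0.0288  0.075 ]
[ 0.5912 -0.0979  0.0756]
[ 0.5797 -0.1666  0.0751]
0.20995852784465807 -0.1671726811487242
jar [0.46660123 0.0494348  0.087     ] tape [ 0.4562     -0.03476854  0.048     ] lead [ 0.42819085 -0.16549492  0.016     ]
mon far end [array([0.669, 0.231, 0.044]), array([0.706, 0.277, 0.248]), array([0.177, 0.235, 0.069]), array([0.213, 0.252, 0.327])]
0.05 [0.666 0.23  0.05 ] [0.775 0.391 0.05 ] [0.17  0.243 0.05 ] [0.213 0.893 0.05 ]
0.1 [0.654 0.211 0.1  ] [0.757 0.363 0.1  ] [0.187 0.223 0.1  ] [0.208 0.783 0.1  ]
0.3 [0.607 0.135 0.3  ] [0.685 0.25  0.3  ] [0.255 0.145 0.3  ] [0.185 0.341 0.3  ]
0.4 [0.584 0.097 0.4  ] [0.648 0.193 0.4  ] [0.289 0.105 0.4  ] [0.174 0.121 0.4  ]
0.5 [0.56  0.059 0.5  ] [0.612 0.136 0.5  ] [0.323 0.066 0.5  ] [ 0.163 -0.1    0.5  ]
```

```bash
python3 -m handwheel '[0,0,5,0,0,0, 0,0,10,0,0,0, 0,0,15,0,0,0, 0,0,19.5,0,0,0, 0,0,23,0,0,0, 2,-3.5,24,0,0,0.05, 4.5,-7.5,24,0,0,0.1, 7,-11.5,24,0,0,0.15]' 255 20
```

```text
time_s: 1.05
tcp_pos: [0.3679, 0.4896, 0.4662]
eef_rot: [180.0, -0.0, -17.4]
contact_force: [0.6, 0.6, 0.2]
gripper_width: 0.0291
```

Run:
```python
from h import *
c=viewer.capture("scene");cv2.imwrite("pics/s1.png",c["img"][:,:,::-1])
```

```text
(no output)
```

View pics/s1.png

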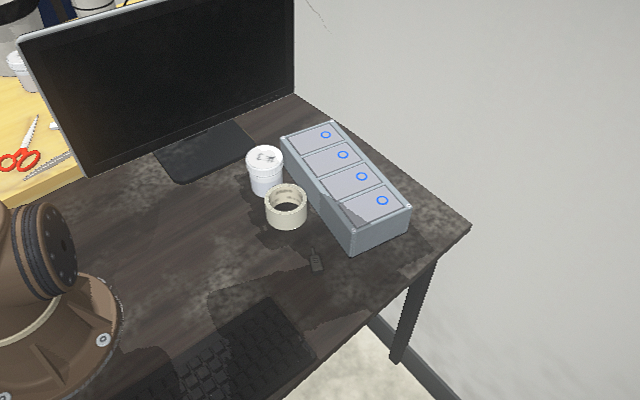

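The arm is still above the scene view, and the monitor's top edge (from (18,42) rising to the right) works out to z ≈ 0.34. The path at z = 0.466 clears it.

```bash
python3 -m handwheel '[2,-4,0,0,0,0.02, 4,-8,0,0,0,0.04, 6,-12,0,0,0,0.06, 8.5,-16,0,0,0,0.08, 11,-20,0,0,0,0.1, 13.5,-24,0,0,0,0.12, 16,-28,0,0,0,0.137, 18.5,-32,0,0,0,0.137]' && python3 -m handwheel '[2,-4,0,0,0,0, 4,-8,0,0,0,0, 6,-12,-0.5,0,0,0, 6.1,-12.9,-4.5,0,0,0, 6.1,-12.9,-9,0,0,0, 6.1,-12.9,-14,0,0,0, 6.1,-12.9,-19,0,0,0, 6.1,-12.9,-24,0,0,0]'
```

```text
time_s: 1.9
tcp_pos: [0.5564, 0.1625, 0.4684]
eef_rot: [-179.9, -0.1, -9.5]
contact_force: [0.2, 0.7, 0.2]
gripper_width: 0.0003
time_s: 2.7
tcp_pos: [0.617, 0.0333, 0.2267]
eef_rot: [-179.9, -0.1, -9.5]
contact_force: [0.4, 0.7, 0.3]
gripper_width: 0.0008
```

```bash
python3 -m handwheel '[-0.3,0.7,-4.5,0,0,0, -0.3,0.7,-9,0,0,0, -0.3,0.7,-12.5,0,0,0, -0.3,0.7,-14.2,0,0,0, -0.3,0.7,-14.8,0,0,0, -0.3,0.7,-15.2,0,0,0, -0.3,0.7,-15.4,0,0,0, -0.3,0.7,-15.5,0,0,0]'
```

```text
time_s: 3.5
tcp_pos: [0.614, 0.0401, 0.0749]
eef_rot: [-179.9, -0.2, -9.5]
contact_force: [-10.8, 0.2, 22.4]
gripper_width: 0.0008
```

a is blocked: 22 N at flush. On to b.

```bash
python3 -m handwheel '[0,0,1.5,0,0,0, -0.5,-3.5,2,0,0,0, -1.1,-6.9,2,0,0,0, -1.1,-6.9,0.8,0,0,0, -1.1,-6.9,0.3,0,0,0, -1.1,-6.9,0,0,0,0, -1.1,-6.9,-0.2,0,0,0, -1.1,-6.9,-0.35,0,0,0]'
```

```text
time_s: 4.3
tcp_pos: [0.6035, -0.0286, 0.0747]
eef_rot: [180.0, -0.3, -9.3]
contact_force: [-14.7, 1.1, 37.8]
gripper_width: 0.0002
```

b is blocked too (38 N). On to c.

```bash
python3 -m handwheel '[0,0,1.5,0,0,0, -0.5,-3.5,2,0,0,0, -1.2,-6.9,2,0,0,0, -1.2,-6.9,0.8,0,0,0, -1.2,-6.9,0.3,0,0,0, -1.2,-6.9,0,0,0,0, -1.2,-6.9,-0.2,0,0,0, -1.2,-6.9,-0.3,0,0,0]'
```

```text
time_s: 5.1
tcp_pos: [0.5916, -0.097, 0.0748]
eef_rot: [179.9, -0.3, -9.2]
contact_force: [-13.2, 2.2, 34.5]
gripper_width: 0.0007
```

```bash
python3 -m handwheel '[0,0,1.5,0,0,0, -0.5,-3.5,2,0,0,0, -1.2,-6.9,2,0,0,0, -1.2,-6.9,0.8,0,0,-0.005, -1.2,-6.9,0.3,0,0,-0.005, -1.2,-6.9,0,0,0,-0.005, -1.2,-6.9,-0.2,0,0,-0.005, -1.2,-6.9,-0.35,0,0,-0.005]'
```

```text
time_s: 5.9
tcp_pos: [0.5798, -0.1653, 0.0712]
eef_rot: [179.9, -0.2, -9.4]
contact_force: [-1.0, -0.2, 2.5]
gripper_width: 0.0004
```

d yields: z is below flush at only 2.5 N. Pressing it fully.

```bash
python3 -m handwheel '[0,0,-0.7,0,0,0, 0,0,-1.4,0,0,0, 0,0,-2.1,0,0,0, 0,0,-2.7,0,0,0, 0,0,-3.2,0,0,0, 0,0,-3.6,0,0,0, 0,0,-3.8,0,0,0, 0,0,-3.9,0,0,0]'; python3 -m handwheel '[0,0,0,0,0,0,0,0,-0.1,0,0,0,0,0,-0.1,0,0,0]'
```

```text
time_s: 6.7
tcp_pos: [0.5805, -0.1653, 0.0324]
eef_rot: [179.9, -0.3, -9.4]
contact_force: [2.4, -0.3, 4.1]
gripper_width: 0.0
time_s: 7.0
tcp_pos: [0.5809, -0.1654, 0.0317]
eef_rot: [179.9, -0.4, -9.4]
contact_force: [1.9, -0.6, 3.7]
gripper_width: 0.0002
```

```bash
python3 -m handwheel '[0,0,1,0,0,0, 0,0,2.5,0,0,0, 0,0,5,0,0,0, 0,0,10,0,0,0, 0,0,15,0,0,0, -2,4,19,0,0,0, -6,6,21,0,0,0, -10,8,22,0,0,0]'
python3 - <<'E'
from h import *
a=viewer.capture("scene");b=viewer.capture("top")
cv2.imwrite("pics/s2.png",a["img"][:,:,::-1]);cv2.imwrite("pics/t2.png",b["img"][:,:,::-1])
E
```

```text
time_s: 7.8
tcp_pos: [0.4826, -0.0861, 0.2526]
eef_rot: [179.9, -0.4, -9.4]
contact_force: [0.3, 2.2, 1.0]
gripper_width: 0.0006
```

View pics/s2.png

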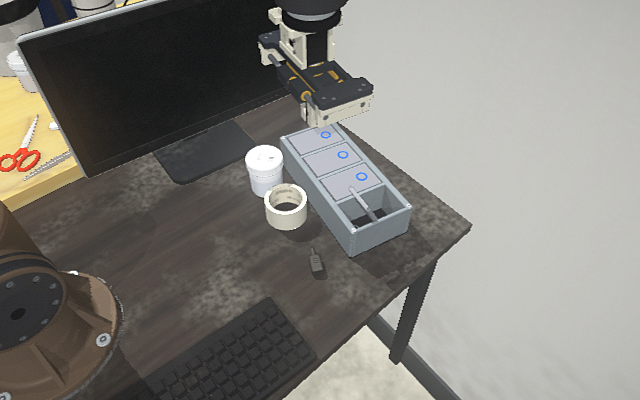

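View pics/t2.png

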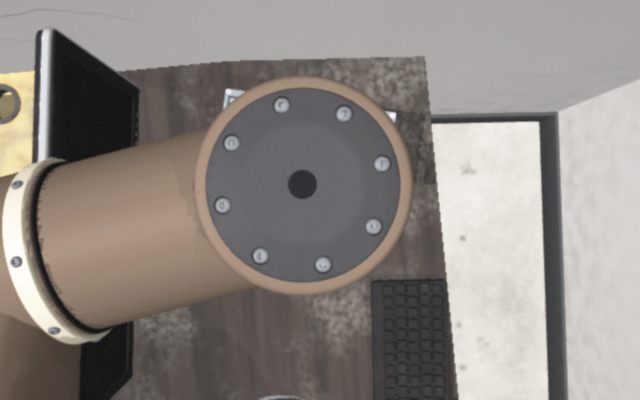

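The scene view shows hatch d (cell near (370,210)) tilted and nearly edge-on, with its raised end near (351,188). The other three hatches are flush, and the jar, tape and lead are in place. The arm hides the box in the top view. Next I'll measure the tilt.

Run:
```python
from h import *
a=viewer.capture("scene")
z=cv2.resize(a["img"][170:260,320:420,::-1],None,fx=8,fy=6.6,interpolation=cv2.INTER_CUBIC)
z=cv2.resize(a["img"][170:245,320:420,::-1],None,fx=8,fy=8,interpolation=cv2.INTER_CUBIC);cv2.imwrite("pics/z2.png",z)
```

```text
(no output)
```

View pics/z2.png

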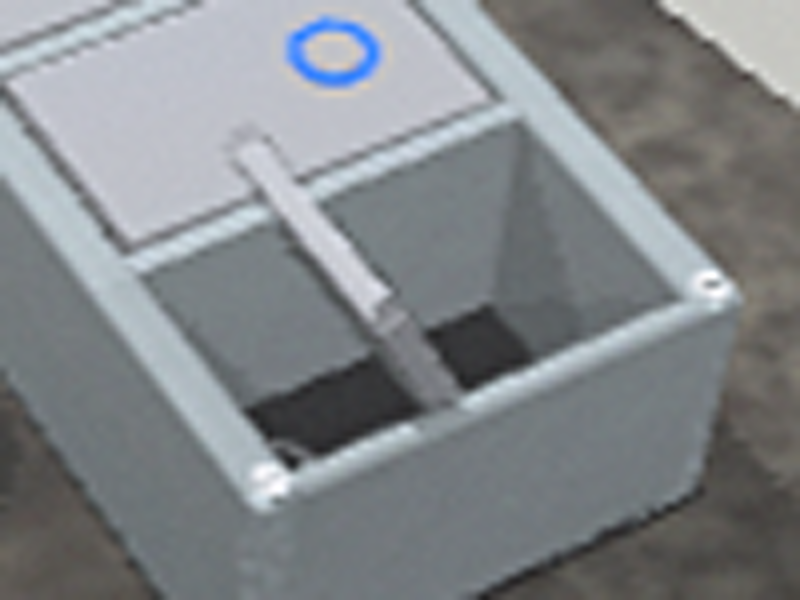

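In the zoom, the plate's raised end runs from (245,140) to (380,305), which is pixel (350.6,187.5) to (367.5,208.1). I'll cast those corners onto the plate's side planes.

Run:
```python
from h import *
c=viewer.capture("scene");K,T=c["camera_matrix"],c["camera_from_world"];R=T[:3,:3];o=-R.T@T[:3,3]
y=-.1672;ex=np.array([np.cos(y),np.sin(y),0]);ey=np.array([-np.sin(y),np.cos(y),0])
m=np.array([.5797,-.1666,0]);org=m-.034*ex+.105*ey
for uv,s in(((367.5,208.1),-.1355),((350.6,187.5),-.0745)):
    d=R.T@np.linalg.inv(K)@np.array([*uv,1]);k=(s-(o-org)@ey)/(d@ey);p=o+k*d-org
    X,Z=p@ex,p[2]-.071;print("box x",X.round(4),"z rel pivot",Z.round(4),"r",np.hypot(X,Z).round(4),"angle",np.arctan2(Z,-X).round(3))
```

```text
box x -0.0207 z rel pivot 0.0426 r 0.0473 angle 1.117
box x -0.016 z rel pivot 0.0339 r 0.0375 angle 1.13
```

Run:
```python
from plant import sensors, r
s=sensors.get_state();print(s["time_s"],s["tcp_pos"],s["qd"].round(2),s["contact_force"].round(2));r.close_job()
```

```text
8.0 [ 0.48228832 -0.0862307   0.25216789] [-1.28  3.19  1.02  0.16  0.6   0.23] [ 0.72 -0.58 -1.44]
the job is handed in; nothing more can be done
```

The free hatch is d, the one at the box's -y end; it now stands wide open, and I handed the job in at 8.0 s of the 45 s allowed.

- **Finding it:** I pressed the rings in the order a, b, c, d. Hatches a, b and c were blocked, holding flush at 22, 38 and 35 N. Hatch d gave way at about 2.5 N.
- **Opening it:** I pressed d to about 43 mm below flush and drew straight back up to a TCP height of 0.25 m.
- **Tilt check:** Two corner measurements gave about 1.1 rad (limit 0.78). They are good to roughly 0.1 rad, and their distances from the pivot came out at 47 and 38 mm where about 40 was expected.
- **Rest of the scene:** In the scene picture the other three hatches are shut, and the jar, tape roll and connector are where they were. I did not measure their positions again. The top view could not confirm any of this because the arm hid the box.
- **At hand-in:** The fingers were clear of everything, with about 1.5 N read on the wrist, close to its usual noise. The joint speeds still read up to 3 degrees/s, as the arm was just settling.

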